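# Open the double-latched pantry chest

## Robot

A 6-joint arm with a two-finger parallel gripper is mounted at the origin on the work surface. World frame = base frame: x ahead of the robot, y to its left, z up, the work surface at z = 0. Lengths are in m, angles in rad, forces in N, time in s.
With the tool pointing down it reaches from about 0.275 to 0.875 m from the base axis. Payload 12.5 kg.
Tool frame: the origin (TCP) lies at the very end of the fingers, on their centre line; the grasp point (between the pads) lies 19 mm behind it; z points along the fingers, y is the line along which they close (so a half turn about z gives the same grasp; the last joint's range is limited). The gripper opens to 85 mm and grips with 20 to 120 N. Pads are 22 mm wide; open, the fingers measure 114 mm over their backs; the gripper's body (76 mm by 85 mm) begins 54 mm behind the grasp point. The pads swing forward as they close: fully open they stand 13 mm farther back than shut.
Start: joints at [-1.286, 0.351, 1.652, -0, 1.139, -0.085], TCP at [0.199, -0.513, 0.231] pointing down, gripper open.
Joint ranges: [-2.75, 2.75], [-0.79, 2.1], [0.01, 2.65], [-1.57, 4.71], [0.07, 3.14], [-2.87, 2.87]. Speed limits (rad/s): [2.22, 2.22, 2.79, 3.14, 3.14, 3.14].

## Interface

Orientations are given as a unit quaternion [w, x, y, z].
In Python, from workcell import observe, get_image, order gives the robot as it stands. The module is installed in compiled form; this text tells all that it offers.
- The arm moves only by the tool carry_out, never from a script. Its argument "targets" is text: rows parted by semicolons, each of 6 numbers parted by spaces: the shift along the world's x, y, z in cm, then the turn, a rotation vector about the world's x, y, z in rad. A call has 1 to 20 rows; each row shifts and turns the commanded pose from where the row before left it; what a row does not reach is not made up. A row lasts 1/12 s, in which the tool goes at most 41.7 mm and 7.16 degrees, less where a joint would pass 70% of its speed; a pose out of reach is approached as far as the arm can. A call with a gripper value outside its range is refused whole. "grip" is the closure, from -1 (fully open) to 1 (shut), set as the call begins (left out, the last holds). The fingers move at their own pace and stop on an object; "newtons" is the grip in N (left out, the last holds). Time passes only in rows, so rows that do not move let the fingers close. It gives the time, the measured TCP pose, the force, the opening and the grip force at its end, in the units of the state.
- observe(): the state, without advancing time (a new reading comes with each control period).
- get_image(name): name is "side" or "top"; returns a dict with "pixels" (420x560x3 uint8, blue, green, red), "z_map" (420x560 float32, m along the optical axis (not along the pixel's ray), 0 where there is no reading), "intrinsics" (3x3 intrinsics, pixels), "pose" (4x4, takes a point from camera to world coordinates). Camera axes: x right, y down, z forward; pixel columns grow to the right and rows downward; lengths in m; the calibration is good to about 2 mm. A picture is of the moment at which its call begins.
- order.job_done(): hands the job in; it is judged then, once.
The state is a dict: "time": time; "qpos": joint angles; "dq": joint speeds; "tau": joint torques, N m; "tool_pos": TCP position; "tool_rot": TCP orientation; "force": force on the tool from outside, world axes, zero at the start; "ft_torque": the same for the moment, N m; "finger_gap": finger opening in m; "finger_force": force on a finger pad.
Only numpy, scipy, OpenCV 4.12 (cv2) and the standard library are available. Lean on these libraries where they do the work, as an engineer would, in place of code of your own. Each camera call takes 0.05 s, during which the arm holds its last target. There are 200 camera calls.

## Task

Open the wooden pantry chest: draw the bolt at its right all the way back, raise the lid slightly by its front lip until it comes up against the hidden catch, then feel for the catch tab under the lip, push it to the left and lift the lid past it until it stands open by itself at 35 degrees or more. Work gently: never press on the lid or the catch with more than 25 N, or they bend, and leave the other things on the counter where they are.

Things in the scene. Friction and masses are not known exactly. Their poses are not given: they have to be found in the camera images.
- chest: Wooden chest, fixed to the counter. Box 170 deep (x) x 240 wide (y) x 110 mm high; origin at the centre of its underside, own -x = its front (to the robot), +y = left seen from the robot, z up. A bracket on its right side, top at 120 mm, x from -85 to -35, y to -205 mm, carries the bolt.
- lip (a point): Middle of the lower front edge of the lid; shut it is at (-117, 0, 110) mm in the chest's frame. The lid is a flat panel 10 mm thick, 250 mm wide; its plain lip overhangs the front wall's outer face (x = -85) by 32 mm over the whole width, with free space below it. Hinge axis: along the chest's y, at x = +85, height 110 mm, 202 mm from this edge.
- lid (a joint): Lid angle, rad: 0 shut, grows as the lip rises, stop at 1.2. Stiff friction hinge: the lid stays where it is left; raising it takes 3 to 5 N upwards at the lip. With the bolt drawn and the catch not pushed it stops hard on the catch at about 0.067 rad (lip 13 to 14 mm up).
- bolt (a joint): Bolt travel, m: 0 shut (its end lies 20 mm over the lid's right edge and holds the lid down), grows as it is drawn to the right (the chest's -y), stop at 0.028; the lid is clear beyond 0.021. Friction about 3 N; it stays where it is left.
- bolt_knob (a point): Centre of the top of the bolt's knob, an upright aluminium pin 14 mm thick and 26 mm high, top 156 mm above the counter; shut it is at (-60, -155) mm in the chest's frame. The bolt bar below it is 10 mm wide, its top at 130 mm; the two guides over the bar (24 mm wide, top 134 mm) stand at y = -137 and -198 mm.
- catch_slot (a point): Middle of the black slot in the chest's front wall, at (-85, 0, 88) mm in the chest's frame. Through the slot, hidden under the lip, sticks the catch's steel tab: 6 mm thick (y), 28 mm out (x from -85 to -113), heights 70 to 106 mm. Where along y differs each time, from -30 to +30 mm, and is not measured: feel for it by sliding under the lip from the right.
- slot_right (a point): Right end of the same black slot, at (-85, -60, 88) mm in the chest's frame. The catch: its tab swings left (chest's +y) when pushed, about an upright pivot 20 mm behind this wall face, some 40 mm from the push point. 2.5 N starts it, 5 N at 12 mm, more if the lid pulls on it; from 12 mm on the lid is free, hard stop at 20 mm. Sprung: it returns unless held (lid past it: over 0.1 rad).
- cup: Green ceramic cup, 76 mm wide, 85 mm high, upright left of the chest. Bystander; origin at the centre of its underside.
- jar: Loose hexagonal glass jar with aluminium screw cap, 52 mm wide, 87 mm high, in front of the chest's left corner. Bystander; origin at the centre of its underside.
- whisk: Steel mini whisk, 190 mm long (along its x), about 30 mm high, lying before the chest. Bystander; origin at the joint of handle and wires.
- tongs: Steel spring tongs, 200 mm long (along its x), 55 mm wide, 16 mm high, lying right of the chest. Bystander; origin near the middle.
- ramekin: White ceramic bowl, 84 mm wide, 42 mm high, in front of the chest's right corner. Bystander; origin at the centre of its underside.
- mill: Dark wooden pepper mill, 54 mm wide, 150 mm high, left of the chest. Bystander; origin at the centre of its underside.

How it is judged:
By the outcome, as a careful person would: the job done as asked, in the order asked, and still so for the second after the job is handed in, with the robot touching nothing.
It also fails if it takes over 64 s, if anything falls off the work surface, if the arm or the gripper's body presses on something with over 40 N, if the wrist force passes 120 N, or if a joint passes its speed limit or range.

## Working session

There is one attempt and no reset: what is moved stays moved. The work goes in short steps, Python scripts to look and compute and a tool call to move; the robot and the scene stay as the last step left them, time stands still between calls to the robot, and variables do not carry over. Pictures are saved under pics/ and viewed, at most 10 in all, crops included, and the job is handed in when it is done.

Besides the shell and the picture viewer there is one more tool, called after "Request:" as name(argument=value, ...) on one line, values as JSON. carry_out: Moves the arm, as the interface text tells. Its arguments: {"type":"object","properties":{"targets":{"type":"string"},"grip":{"type":"number"},"newtons":{"type":"number"}},"required":["targets"]}

```bash
mkdir -p pics; cat > h.py <<'E'
import numpy as np, cv2
from workcell import observe, get_image, order
def shot(n,f):
    d=get_image(n); cv2.imwrite('pics/'+f,d['pixels']); np.savez('/tmp/'+n+'.npz',**d); return d
def pts(d):
    K=np.array(d['intrinsics']);T=np.array(d['pose']);z=d['z_map']
    v,u=np.indices(z.shape)
    p=np.stack([(u-K[0,2])/K[0,0]*z,(v-K[1,2])/K[1,1]*z,z],-1)
    return p@T[:3,:3].T+T[:3,3]
E
python3 - <<'E'
from h import *
o=observe(); print({k:np.round(v,3) for k,v in o.items()})
for n in('side','top'):
    d=shot(n,n+'0.png'); print(n,np.round(d['pose'],3).tolist(),d['intrinsics'])
E
```

```text
{'time': np.float64(0.0), 'qpos': array([-1.286,  0.351,  1.652, -0.   ,  1.139, -0.085]), 'dq': array([-0.001, -0.002,  0.001,  0.001,  0.002,  0.001]), 'tau': array([ 2.0000e-03, -5.0610e+01, -2.9141e+01,  0.0000e+00,  5.0000e-03,
       -0.0000e+00]), 'tool_pos': array([ 0.199, -0.512,  0.231]), 'tool_rot': array([-0.001,  0.983,  0.184, -0.   ]), 'force': array([ 0.392, -0.238, -0.033]), 'ft_torque': array([ 0.013, -0.004, -0.002]), 'finger_force': np.float64(0.0), 'finger_gap': np.float64(0.085)}
side [[-0.961, -0.207, 0.183, 0.415], [-0.276, 0.755, -0.595, 0.59], [-0.015, -0.622, -0.783, 0.857], [0.0, 0.0, 0.0, 1.0]] [[438.17442015   0.         275.58834738]
 [  0.         438.17442015 209.53575032]
 [  0.           0.           1.        ]]
top [[0.011, -0.986, 0.169, 0.425], [-1.0, -0.007, 0.024, 0.02], [-0.023, -0.169, -0.985, 0.984], [0.0, 0.0, 0.0, 1.0]] [[407.98214852   0.         286.6259768 ]
 [  0.         407.98214852 208.21781273]
 [  0.           0.           1.        ]]
```

View pics/top0.png

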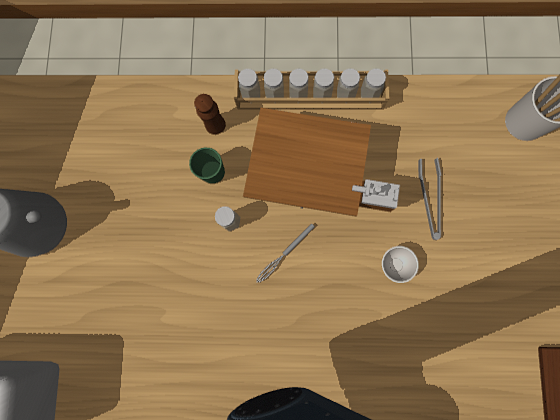

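View pics/side0.png

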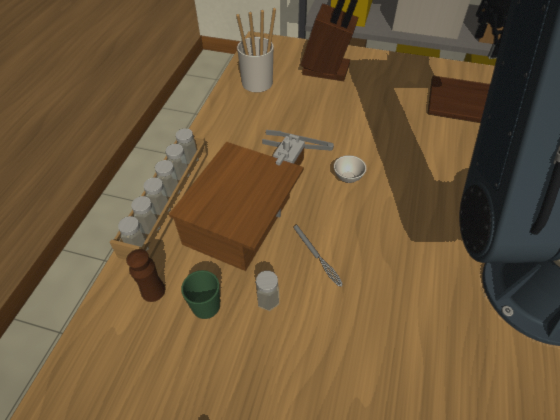

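The top view shows the lid with corners at about (262,107), (371,124), (358,215) and (244,197). The bolt bracket is at (380,193), the whisk at (287,252), the jar at (224,217), the ramekin at (400,264) and the tongs at (430,195). Next I'll fit the lid and find the knob.

```bash
python3 - <<'E'
from h import *
for n in('top','side'):
    d=dict(np.load(f'/tmp/{n}.npz'));P=pts(d);im=d['pixels'].astype(int)
    m=(abs(P[...,2]-.12)<.006)&(im[...,2]-im[...,0]>40)
    m=cv2.morphologyEx(m.astype(np.uint8),cv2.MORPH_OPEN,np.ones((9,9)))
    k,l,s,c=cv2.connectedComponentsWithStats(m); i=1+s[1:,4].argmax(); q=P[l==i]
    r=cv2.minAreaRect((q[:,:2]*1000).astype(np.float32)); print(n,r,np.round(cv2.boxPoints(r)).tolist(),np.median(q[:,2]))
    c=np.array(r[0])/1000
    # knob: high points
    k=(P[...,2]>.145)&(P[...,2]<.165)&(np.hypot(P[...,0]-c[0],P[...,1]-c[1])<.25)&(P[...,1]<c[1]-.08)
    q=P[k]; print('knob',len(q),q.mean(0),q.min(0),q.max(0))
    b=(P[...,2]>.01)&(P[...,2]<.3)&(P[...,0]>.3)&(P[...,0]<.75)&(abs(P[...,1])<.45)&(l!=i)
    K,L,S,C=cv2.connectedComponentsWithStats(b.astype(np.uint8))
    for j in range(1,K):
        if S[j,4]>60:
            q=P[L==j]; print(C[j].round(),S[j,4],q.min(0).round(3),q.max(0).round(3))
d=dict(np.load('/tmp/top.npz'))
cv2.imwrite('pics/bolt.png',cv2.resize(d['pixels'][150:260,330:460],None,fx=5,fy=5,interpolation=2))
E
```

```text
top ((681.3685302734375, -3.0220489501953125), (250.16677856445312, 207.8907012939453), 80.435791015625) [[558.0, -109.0], [763.0, -144.0], [805.0, 103.0], [600.0, 138.0]] 0.11955224142731585
knob 41 [ 0.6093187  -0.14704998  0.15445912] [ 0.60283839 -0.15316285  0.14615985] [ 0.61580546 -0.14086907  0.15733183]
[206. 164.] 741 [0.647 0.193 0.01 ] [0.723 0.267 0.088]
[432. 200.] 349 [ 0.52  -0.328  0.01 ] [ 0.719 -0.279  0.021]
[376. 196.] 1197 [ 0.559 -0.201  0.058] [ 0.639 -0.081  0.157]
[247. 193.] 87 [0.597 0.118 0.109] [0.63  0.137 0.123]
[227. 218.] 444 [0.536 0.158 0.01 ] [0.582 0.203 0.092]
[282. 256.] 232 [ 0.416 -0.02   0.01 ] [0.554 0.112 0.019]
[401. 264.] 800 [ 0.42  -0.256  0.01 ] [ 0.501 -0.175  0.046]
side ((682.9962158203125, -3.7353515625), (253.12277221679688, 209.10069274902344), 80.52320861816406) [[559.0, -111.0], [765.0, -146.0], [807.0, 104.0], [601.0, 138.0]] 0.12024939505546522
knob 38 [ 0.61066849 -0.14571784  0.15276813] [ 0.60495595 -0.15445066  0.14555668] [ 0.61703221 -0.13893255  0.15768543]
[292. 149.] 1004 [ 0.521 -0.329  0.01 ] [ 0.719 -0.086  0.158]
[349. 167.] 591 [ 0.421 -0.261  0.01 ] [ 0.502 -0.173  0.045]
[231. 242.] 1458 [ 0.567 -0.109  0.01 ] [0.75  0.137 0.124]
[319. 258.] 269 [ 0.418 -0.02   0.01 ] [0.556 0.114 0.02 ]
[201. 292.] 1311 [0.649 0.192 0.01 ] [0.723 0.268 0.089]
[267. 289.] 735 [0.538 0.159 0.01 ] [0.587 0.206 0.091]
```

View pics/bolt.png

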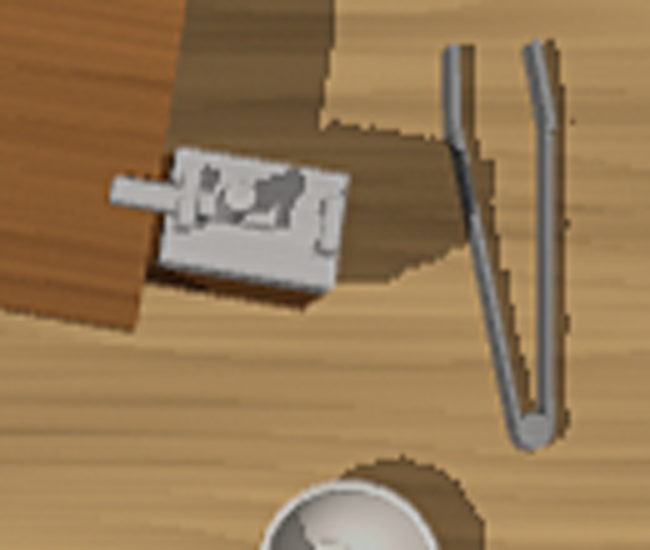

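The front lip middle is about (0.580, 0.014), the chest yaw is about -9.6° and the knob is at (0.610, -0.147), all of which agree with the given geometry. I'll go above a spot left of the knob with the fingers shut, so I can push it to the right.

Request:
carry_out(targets="2.08 1.99 -0.1 0 0 -0.027;2.08 1.99 -0.1 0 0 -0.027;2.08 1.99 -0.1 0 0 -0.027;2.08 1.99 -0.1 0 0 -0.027;2.08 1.99 -0.1 0 0 -0.027;2.08 1.99 -0.1 0 0 -0.027;2.08 1.99 -0.1 0 0 -0.027;2.08 1.99 -0.1 0 0 -0.027;2.08 1.99 -0.1 0 0 -0.027;2.08 1.99 -0.1 0 0 -0.027;2.08 1.99 -0.1 0 0 -0.027;2.08 1.99 -0.1 0 0 -0.027;2.08 1.99 -0.1 0 0 -0.027;2.08 1.99 -0.1 0 0 -0.027;2.08 1.99 -0.1 0 0 -0.027;2.08 1.99 -0.1 0 0 -0.027;2.08 1.99 -0.1 0 0 -0.027;2.08 1.99 -0.1 0 0 -0.027;2.08 1.99 -0.1 0 0 -0.027;2.08 1.99 -0.1 0 0 -0.027", grip=1, newtons=20)

```text
time: 1.77
tool_pos: [0.6155, -0.1135, 0.2109]
tool_rot: [-0.0, 0.996, -0.086, -0.0]
force: [-0.1, -0.1, 0.2]
finger_gap: 0.0002
finger_force: 0.0
```

```bash
python3 - <<'E'
from h import *
o=observe(); print({k:np.round(v,4).tolist() for k,v in o.items()})
d=shot('side','s1.png'); cv2.imwrite('pics/s1c.png',cv2.resize(d['pixels'][40:240,150:390],None,fx=3,fy=3))
E
```

```text
{'time': 1.7667, 'qpos': [-0.2568, 0.5086, 1.4637, 0.0, 1.17, 1.4855], 'dq': [0.4788, 0.3677, -0.5613, -0.0007, 0.1865, 0.7997], 'tau': [-2.5213, -63.3123, -26.6624, 0.067, -0.2666, -1.2929], 'tool_pos': [0.6155, -0.1135, 0.2109], 'tool_rot': [-0.0001, 0.9963, -0.0856, -0.0003], 'force': [-0.1051, -0.0518, 0.1948], 'ft_torque': [-0.0397, -0.0082, 0.0307], 'finger_force': 0.0, 'finger_gap': 0.0002}
```

View pics/s1c.png

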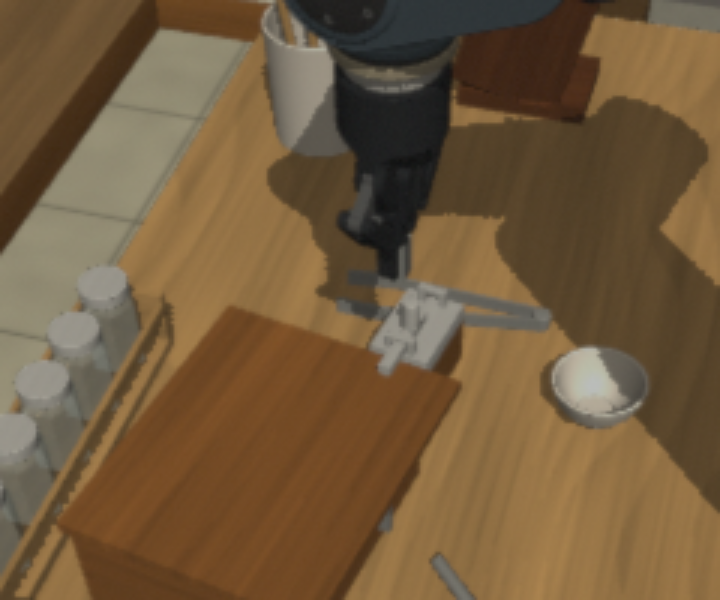

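The shut fingers are above the lid, left of the knob (crop about (410,305)), with clear space below. I'll go down and push the knob along the chest's -y.

Request:
carry_out(targets="0 0 0 0 0 0;0 0 -2 0 0 0;0 0 -2 0 0 0;0 0 -2 0 0 0;0 0 -1 0 0 0;0 0 0 0 0 0;-0.08 -0.49 0 0 0 0;-0.08 -0.49 0 0 0 0;-0.08 -0.49 0 0 0 0;-0.08 -0.49 0 0 0 0;-0.08 -0.49 0 0 0 0;-0.08 -0.49 0 0 0 0;0 0 0 0 0 0;0 0 0 0 0 0")

```text
time: 2.98
tool_pos: [0.6098, -0.1447, 0.1413]
tool_rot: [0.0, 0.996, -0.085, -0.0]
force: [0.4, 0.6, 0.6]
finger_gap: 0.0003
finger_force: 0.0
```

```bash
python3 - <<'E'
from h import *
print(np.round(observe()['qpos'],4))
E
```

```text
[-3.0710e-01  5.8590e-01  1.5209e+00 -5.0000e-04  1.0349e+00  1.4346e+00]
```

Request:
carry_out(targets="-0.08 -0.49 0 0 0 0;-0.05 -0.3 0 0 0 0;0 0 0 0 0 0")

```text
time: 3.23
tool_pos: [0.6085, -0.1525, 0.1412]
tool_rot: [-0.0, 0.996, -0.085, -0.0]
force: [0.1, 2.2, 0.4]
finger_gap: -0.0005
finger_force: 0.7
```

```bash
python3 - <<'E'
from h import *
d=shot('side','s2.png');P=pts(d); cv2.imwrite('pics/s2c.png',cv2.resize(d['pixels'][90:240,200:400],None,fx=4,fy=4))
print(P[213,275:284].round(3),P[211,279],P[216,279])
E
```

```text
[[ 0.585  0.041  0.122]
 [ 0.585  0.034  0.114]
 [ 0.59   0.01   0.083]
 [ 0.587  0.012  0.086]
 [ 0.585  0.01   0.084]
 [ 0.584  0.007  0.081]
 [ 0.599 -0.054  0.   ]
 [ 0.597 -0.055  0.   ]
 [ 0.594 -0.054  0.002]] [0.58474177 0.01204907 0.09398303] [0.58535489 0.01053288 0.07371945]
```

View pics/s2c.png

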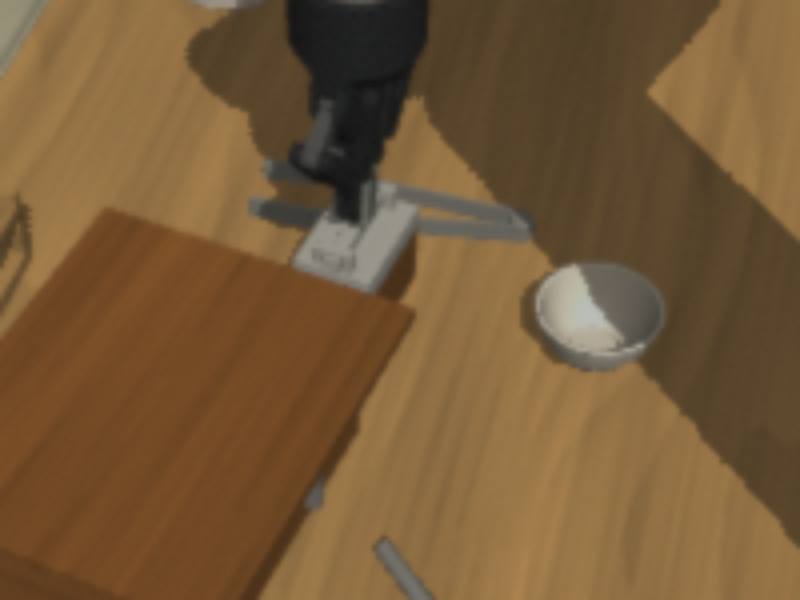

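The bolt's end is off the lid now, and a grey tab tip shows under the lip near (0.585, 0.011). I'll push the bolt on to its stop.

Request:
carry_out(targets="-0.05 -0.3 0 0 0 0;-0.05 -0.3 0 0 0 0;0 0 0 0 0 0")

```text
time: 3.53
tool_pos: [0.608, -0.1559, 0.1412]
tool_rot: [-0.002, 0.996, -0.085, -0.0]
force: [3.0, 17.7, 2.3]
finger_gap: 0.0001
finger_force: 8.5
```

Request:
carry_out(targets="-0.03 -0.2 0 0 0 0;-0.03 -0.2 0 0 0 0;0 0 0 0 0 0")

```text
time: 3.78
tool_pos: [0.6078, -0.157, 0.1413]
tool_rot: [-0.004, 0.996, -0.085, -0.0]
force: [5.8, 33.3, 3.6]
finger_gap: -0.0
finger_force: 17.0
```

Request:
carry_out(targets="-0.03 -0.2 0 0 0 0;-0.03 -0.2 0 0 0 0;0 0 0 0 0 0")

```text
time: 4.03
tool_pos: [0.6075, -0.158, 0.1413]
tool_rot: [-0.006, 0.996, -0.085, -0.0]
force: [8.4, 50.6, 7.8]
finger_gap: -0.0
finger_force: 25.8
```

The bolt is hard on its stop. I'll back off, rise, go in front of the chest and begin tilting, so I can work out the wrist length.

Request:
carry_out(targets="0.16 0.99 0 0 0 0;0.16 0.99 0.5 0 0 0;0 0 2 0 0 0;0 0 3 0 0 0;0 0 3 0 0 0;-2.5 1.6 1 0 0 0;-2.5 1.6 1 0 0 0;-2.5 1.6 1 0 0 0;-2.5 1.6 0 0 0 0;-2.5 1.6 0 0 0 0;-2.5 1.6 0 0 0 0;-2.5 1.6 0 0 0 0;-2 1.6 0 0 0 0;0 0 0 0 0 0;0 0 0 0 -0.1 0;0 0 0 0 -0.1 0;0 0 0 0 -0.1 0;0 0 0 0 0 0;0 0 0 0 0 0")

```text
time: 5.62
tool_pos: [0.4145, -0.0188, 0.2568]
tool_rot: [-0.012, 0.985, -0.084, 0.148]
force: [0.5, -0.1, 0.4]
finger_gap: 0.0001
finger_force: 0.0
```

```bash
python3 - <<'E'
from h import *
o=observe();q=o['qpos'];p=o['tool_pos'];print(q.round(4),p,o['tool_rot'],o['force'])
a2,a3=.4656,.4294
w=a2*np.sin(q[1])+a3*np.sin(q[1]+q[2]);h=a2*np.cos(q[1])+a3*np.cos(q[1]+q[2])
s=q[1]+q[2]+q[4]; print('sum',s, 'L~',(np.hypot(p[0],p[1])-w)/np.sin(s), 'L,z:', (p[2]-h+.027)/(1+np.cos(s)))
# rotation convention check for q4,q6
E
```

```text
[-0.1936 -0.0782  2.119   0.0773  0.8086  1.5029] [ 0.41451708 -0.01878091  0.25677387] [-0.01232231  0.98525932 -0.08437017  0.14830344] [ 0.54741526 -0.10966112  0.3712821 ]
sum 2.8494739904928945 L~ 0.23772497286014582 L,z: 0.332258299081723
```

```bash
cat > kin.py <<'E'
import numpy as np
from scipy.optimize import least_squares
from scipy.spatial.transform import Rotation as R
def fk(q,p):
    a2,a3,d1,L,dy,a1,r0=p
    r=R.from_euler('z',q[0]); x=r.apply([a1,dy,0])+[0,0,d1]
    r=r*R.from_euler('y',q[1]); x=x+r.apply([0,0,a2])
    r=r*R.from_euler('y',q[2]); x=x+r.apply([0,0,a3])
    r=r*R.from_euler('z',q[3])*R.from_euler('y',q[4])
    x=x+r.apply([0,0,L]); return x,r*R.from_euler('z',q[5]+r0)
Q=[([-1.286,.351,1.652,0,1.139,-.085],[.199,-.5125,.231],[-.001,.983,.184,0]),
([-.3071,.5859,1.5209,-.0005,1.0349,1.4346],[.6098,-.1447,.1413],[0,.996,-.085,0]),
([-.1936,-.0782,2.119,.0773,.8086,1.5029],[.41452,-.01878,.25677],[-.01232,.98526,-.08437,.1483])]
def res(p):
    e=[]
    for q,x,w in Q:
        a,r=fk(q,p); e+=list(a-x)+list(.1*(r.inv()*R.from_quat(w,scalar_first=True)).as_rotvec())+[]
    return e+[1e-3*p[5]]
s=min((least_squares(res,[.46,.43,.3,.33,.0466,0,r]) for r in(0,1.57,3.14,-1.57)),key=lambda s:s.cost)
par=s.x
E
python3 -c "
from kin import *
print(par.round(4),s.cost,np.round(s.fun,4))"
```

```text
[ 0.4776  0.4377  0.2172  0.2503  0.0469 -0.0146  1.5706] 1.740773844991216e-06 [-0.0003  0.0008  0.001   0.0002  0.     -0.      0.0008  0.0002 -0.
  0.      0.     -0.      0.0001 -0.0004 -0.0009  0.     -0.      0.
 -0.    ]
```

```bash
cat >> kin.py <<'E'
lo=np.array([-2.75,-.79,.01,-1.57,.07,-2.87]);hi=np.array([2.75,2.1,2.65,4.71,3.14,2.87])
def pose(az,th,roll=0):   # tool z at azimuth az, th below horizontal; roll about tool z; roll 0: tool x up-ish
    z=np.array([np.cos(th)*np.cos(az),np.cos(th)*np.sin(az),-np.sin(th)])
    y=np.cross(z,[0,0,1]);y/=np.linalg.norm(y)
    return R.from_matrix(np.c_[np.cross(y,z),y,z])*R.from_euler('z',roll)
def ik(x,r,q0):
    f=lambda q:(lambda a,b:np.r_[(a-x)*3,(b.inv()*r).as_rotvec()])(*fk(q,par))
    s=least_squares(f,np.clip(q0,lo+1e-3,hi-1e-3),bounds=(lo,hi)); return s.x,s.cost
E
python3 - <<'E'
from kin import *
rng=np.random.default_rng(0)
for az in (-.1677,.3,-.6):
  for th in (15,30,45):
    for roll in (0,np.pi/2):
      S=[]
      for k in range(40):
        q,c=ik(np.array([.585,-.03,.09]),pose(az,np.radians(th),roll),rng.uniform(lo,hi))
        if c<1e-7 and not any(np.abs(q-s).max()<.05 for s in S): S.append(q)
      print(az,th,round(roll,1),[s.round(2).tolist() for s in S])
E
```

```text
-0.1677 15 0 [[-0.11, 0.68, 2.33, 3.21, 1.18, -1.58]]
-0.1677 15 1.6 [[-0.11, 0.68, 2.33, 3.21, 1.18, -0.01]]
-0.1677 30 0 [[-0.11, 0.53, 2.28, 3.22, 0.72, -1.6]]
-0.1677 30 1.6 [[-0.11, 0.53, 2.28, 3.22, 0.72, -0.03]]
-0.1677 45 0 [[-0.12, 0.45, 2.18, 3.28, 0.27, -1.67]]
-0.1677 45 1.6 [[-0.12, 0.45, 2.18, 3.28, 0.27, -0.1]]
0.3 15 0 [[-0.41, 0.69, 2.28, 2.4, 1.18, -1.45]]
0.3 15 1.6 [[-0.41, 0.69, 2.28, 2.4, 1.18, 0.12]]
0.3 30 0 [[-0.36, 0.55, 2.24, 2.29, 0.79, -1.26]]
0.3 30 1.6 [[-0.36, 0.55, 2.24, 2.29, 0.79, 0.31]]
0.3 45 0 [[-0.31, 0.46, 2.14, 1.91, 0.44, -0.83]]
0.3 45 1.6 [[-0.31, 0.46, 2.14, 1.91, 0.44, 0.74]]
-0.6 15 0 [[0.15, 0.71, 2.2, 3.95, 1.14, -1.75]]
-0.6 15 1.6 [[0.15, 0.71, 2.2, 3.95, 1.14, -0.18]]
-0.6 30 0 [[0.11, 0.57, 2.17, 4.08, 0.77, -1.94]]
-0.6 30 1.6 [[0.11, 0.57, 2.17, 4.08, 0.77, -0.37]]
-0.6 45 0 [[0.05, 0.49, 2.09, 4.48, 0.46, -2.39]]
-0.6 45 1.6 [[0.05, 0.49, 2.09, 4.48, 0.46, -0.81]]
```

```bash
cat > plan.py <<'E'
from kin import *
from workcell import observe
def table(qa,qb,n):
    a,r=fk(qa,par);out=[]
    for t in np.linspace(0,1,n+1)[1:]:
        b,u=fk(qa+(qb-qa)*t,par); out.append(' '.join('%g'%v for v in np.r_[((b-a)*100).round(2),(u*r.inv()).as_rotvec().round(3)])); a,r=b,u
    return out
E
python3 - <<'E'
from plan import *
q=observe()['qpos']
t,c=ik(np.array([.50,-.034,.20]),pose(-.1677,np.radians(25),np.pi),[-.1,.5,2.2,3.2,.8,1.5])
print(t.round(3),c)
T=table(q,t,36); print('; '.join(T[:18]));print();print('; '.join(T[18:]))
for s in np.linspace(0,1,7): print(fk(q+(t-q)*s,par)[0].round(3))
E
```

```text
[-0.157  0.158  2.478  3.158  0.629  1.562] 1.3583566890905375e-17
0.09 1.58 -0.54 0.077 -0.003 -0.04; 0.13 1.53 -0.42 0.076 -0.003 -0.042; 0.18 1.48 -0.31 0.075 -0.002 -0.044; 0.22 1.41 -0.21 0.074 -0.002 -0.045; 0.27 1.33 -0.12 0.074 -0.001 -0.047; 0.32 1.25 -0.03 0.073 -0.001 -0.048; 0.36 1.15 0.04 0.072 -0 -0.05; 0.41 1.05 0.11 0.071 0 -0.051; 0.45 0.94 0.16 0.07 0.001 -0.052; 0.48 0.83 0.21 0.069 0.002 -0.054; 0.52 0.71 0.24 0.068 0.002 -0.055; 0.55 0.59 0.27 0.067 0.003 -0.056; 0.57 0.46 0.28 0.066 0.004 -0.057; 0.59 0.34 0.28 0.065 0.004 -0.058; 0.6 0.21 0.28 0.064 0.005 -0.059; 0.61 0.09 0.26 0.064 0.006 -0.06; 0.6 -0.04 0.24 0.063 0.006 -0.061; 0.59 -0.16 0.21 0.062 0.007 -0.062

0.58 -0.28 0.17 0.061 0.008 -0.063; 0.55 -0.39 0.12 0.06 0.008 -0.064; 0.52 -0.5 0.07 0.059 0.009 -0.065; 0.48 -0.6 0.01 0.058 0.009 -0.066; 0.43 -0.7 -0.05 0.057 0.01 -0.066; 0.38 -0.78 -0.12 0.056 0.011 -0.067; 0.31 -0.86 -0.19 0.056 0.011 -0.068; 0.24 -0.94 -0.26 0.055 0.012 -0.069; 0.17 -1 -0.33 0.054 0.012 -0.069; 0.09 -1.05 -0.4 0.053 0.012 -0.07; -0 -1.09 -0.47 0.052 0.013 -0.07; -0.09 -1.13 -0.54 0.051 0.013 -0.071; -0.19 -1.15 -0.61 0.051 0.013 -0.072; -0.29 -1.16 -0.67 0.05 0.014 -0.072; -0.39 -1.17 -0.73 0.049 0.014 -0.073; -0.49 -1.16 -0.78 0.048 0.014 -0.073; -0.6 -1.14 -0.83 0.047 0.014 -0.074; -0.7 -1.12 -0.88 0.046 0.014 -0.074
[ 0.415 -0.019  0.256]
[0.427 0.067 0.239]
[0.454 0.119 0.25 ]
[0.49  0.128 0.265]
[0.519 0.096 0.267]
[0.527 0.035 0.245]
[ 0.5   -0.034  0.2  ]
```

Request:
carry_out(targets="0.09 1.58 -0.54 0.077 -0.003 -0.04; 0.13 1.53 -0.42 0.076 -0.003 -0.042; 0.18 1.48 -0.31 0.075 -0.002 -0.044; 0.22 1.41 -0.21 0.074 -0.002 -0.045; 0.27 1.33 -0.12 0.074 -0.001 -0.047; 0.32 1.25 -0.03 0.073 -0.001 -0.048; 0.36 1.15 0.04 0.072 0 -0.05; 0.41 1.05 0.11 0.071 0 -0.051; 0.45 0.94 0.16 0.07 0.001 -0.052; 0.48 0.83 0.21 0.069 0.002 -0.054; 0.52 0.71 0.24 0.068 0.002 -0.055; 0.55 0.59 0.27 0.067 0.003 -0.056; 0.57 0.46 0.28 0.066 0.004 -0.057; 0.59 0.34 0.28 0.065 0.004 -0.058; 0.6 0.21 0.28 0.064 0.005 -0.059; 0.61 0.09 0.26 0.064 0.006 -0.06; 0.6 -0.04 0.24 0.063 0.006 -0.061; 0.59 -0.16 0.21 0.062 0.007 -0.062;0 0 0 0 0 0")

```text
time: 7.2
tool_pos: [0.4915, 0.1295, 0.2659]
tool_rot: [-0.494, 0.651, -0.57, 0.081]
force: [-0.2, -0.7, -0.7]
finger_gap: 0.0
finger_force: 0.0
```

```bash
python3 - <<'E'
from plan import *
o=observe();q=o['qpos'];x,r=fk(q,par)
print(q.round(3),o['tool_pos'].round(4),x.round(4),(r.inv()*R.from_quat(o['tool_rot'],scalar_first=True)).as_rotvec().round(3))
t,c=ik(np.array([.50,-.034,.20]),pose(-.1677,np.radians(25),np.pi),[-.1,.5,2.2,3.2,.8,1.5])
print('; '.join(table(q,t,19)))
E
```

```text
[-0.201  0.083  2.302  1.652  0.743  1.464] [0.4915 0.1295 0.2659] [0.4956 0.1191 0.25  ] [ 0. -0.  0.]
0.54 -0.28 0.23 0.055 0.007 -0.062; 0.51 -0.37 0.18 0.054 0.007 -0.063; 0.47 -0.46 0.14 0.054 0.008 -0.063; 0.43 -0.55 0.08 0.053 0.008 -0.064; 0.39 -0.62 0.03 0.053 0.009 -0.064; 0.33 -0.7 -0.03 0.052 0.009 -0.064; 0.28 -0.76 -0.09 0.052 0.01 -0.065; 0.21 -0.82 -0.15 0.052 0.01 -0.065; 0.15 -0.87 -0.21 0.051 0.011 -0.065; 0.08 -0.92 -0.27 0.051 0.011 -0.066; 0 -0.95 -0.33 0.05 0.011 -0.066; -0.08 -0.98 -0.39 0.05 0.012 -0.067; -0.16 -1 -0.45 0.049 0.012 -0.067; -0.24 -1.02 -0.5 0.049 0.012 -0.067; -0.32 -1.02 -0.56 0.048 0.012 -0.068; -0.41 -1.02 -0.61 0.048 0.012 -0.068; -0.49 -1.01 -0.65 0.047 0.012 -0.068; -0.58 -0.99 -0.7 0.046 0.012 -0.069; -0.67 -0.96 -0.74 0.046 0.012 -0.069
```

```bash
sed -i 's/^def res/Q.append(([-.201,.083,2.302,1.652,.743,1.464],[.4915,.1295,.2659],[-.494,.651,-.57,.081]))\ndef res/' kin.py; python3 - <<'E'
from plan import *
print(par.round(4),s.fun.round(4))
q=observe()['qpos']
t,c=ik(np.array([.50,-.034,.20]),pose(-.1677,np.radians(25),np.pi),[-.1,.5,2.2,3.2,.8,1.5])
print(t,c)
print('; '.join(table(q,t,19)))
E
```

```text
[ 0.4921  0.4368  0.2191  0.2645  0.0467 -0.0217  1.5711] [-0.0013  0.0035  0.0028  0.0002  0.     -0.0001  0.0009 -0.0001  0.0004
  0.      0.     -0.0001 -0.0045  0.001   0.0024  0.     -0.     -0.
  0.0073 -0.0015 -0.0056 -0.      0.0001  0.0002 -0.    ]
[-0.15519444  0.17935446  2.50335481  3.15971609  0.67563082  1.56162811] 1.8904458581390012e-24
0.52 -0.24 0.19 0.057 0.008 -0.061; 0.5 -0.34 0.14 0.056 0.009 -0.061; 0.47 -0.44 0.1 0.056 0.009 -0.062; 0.43 -0.53 0.04 0.055 0.01 -0.062; 0.39 -0.62 -0.01 0.054 0.01 -0.063; 0.34 -0.7 -0.07 0.053 0.011 -0.064; 0.28 -0.78 -0.13 0.053 0.011 -0.064; 0.22 -0.85 -0.2 0.052 0.011 -0.065; 0.15 -0.91 -0.26 0.051 0.011 -0.065; 0.08 -0.97 -0.32 0.05 0.012 -0.066; -0 -1.01 -0.39 0.05 0.012 -0.066; -0.08 -1.05 -0.45 0.049 0.012 -0.067; -0.17 -1.08 -0.51 0.048 0.012 -0.067; -0.26 -1.1 -0.57 0.047 0.012 -0.068; -0.35 -1.12 -0.62 0.046 0.013 -0.069; -0.45 -1.12 -0.67 0.046 0.013 -0.069; -0.54 -1.12 -0.72 0.045 0.013 -0.07; -0.64 -1.11 -0.76 0.044 0.013 -0.07; -0.74 -1.09 -0.8 0.043 0.013 -0.071
```

Request:
carry_out(targets="0.52 -0.24 0.19 0.057 0.008 -0.061; 0.5 -0.34 0.14 0.056 0.009 -0.061; 0.47 -0.44 0.1 0.056 0.009 -0.062; 0.43 -0.53 0.04 0.055 0.01 -0.062; 0.39 -0.62 -0.01 0.054 0.01 -0.063; 0.34 -0.7 -0.07 0.053 0.011 -0.064; 0.28 -0.78 -0.13 0.053 0.011 -0.064; 0.22 -0.85 -0.2 0.052 0.011 -0.065; 0.15 -0.91 -0.26 0.051 0.011 -0.065; 0.08 -0.97 -0.32 0.05 0.012 -0.066; 0 -1.01 -0.39 0.05 0.012 -0.066; -0.08 -1.05 -0.45 0.049 0.012 -0.067; -0.17 -1.08 -0.51 0.048 0.012 -0.067; -0.26 -1.1 -0.57 0.047 0.012 -0.068; -0.35 -1.12 -0.62 0.046 0.013 -0.069; -0.45 -1.12 -0.67 0.046 0.013 -0.069; -0.54 -1.12 -0.72 0.045 0.013 -0.07; -0.64 -1.11 -0.76 0.044 0.013 -0.07; -0.74 -1.09 -0.8 0.043 0.013 -0.071;0 0 0 0 0 0")

```text
time: 8.87
tool_pos: [0.4926, -0.0327, 0.2057]
tool_rot: [0.534, 0.069, 0.841, -0.045]
force: [-1.1, -0.3, -0.2]
finger_gap: 0.0001
finger_force: 0.0
```

```bash
python3 - <<'E'
from plan import *
o=observe();r=R.from_quat(o['tool_rot'],scalar_first=True)
print(o['qpos'].round(3),o['tool_pos'].round(4),r.as_matrix().round(3),(pose(-.1677,np.radians(25),np.pi)*r.inv()).as_rotvec().round(3))
E
```

```text
[-0.155  0.224  2.492  3.158  0.707  1.561] [ 0.4926 -0.0327  0.2057] [[-0.419  0.165  0.893]
 [ 0.068  0.986 -0.15 ]
 [-0.905 -0.002 -0.425]] [ 0.002 -0.003 -0.002]
```

Orientation is as planned: the tool is square to the chest and 25° below horizontal. I'll lower it in front of the lip, right of the tab.

Request:
carry_out(targets="1 0 -1.5 0 0 0;1 0 -2 0 0 0;1 0 -2 0 0 0;1 -0.1 -2 0 0 0;0.5 -0.1 -2 0 0 0;0.5 -0.1 -2 0 0 0;0 0 -1.6 0 0 0;0 0 0 0 0 0;0.8 -0.14 0 0 0 0;0.8 -0.14 0 0 0 0;0.8 -0.14 0 0 0 0;0 0 0 0 0 0;0 0 0 0 0 0")

```text
time: 9.95
tool_pos: [0.5665, -0.0398, 0.076]
tool_rot: [0.535, 0.069, 0.841, -0.045]
force: [-0.2, -1.0, -0.2]
finger_gap: -0.0002
finger_force: 0.0
```

```bash
python3 - <<'E'
from h import *
d=shot('side','s3.png');cv2.imwrite('pics/s3c.png',cv2.resize(d['pixels'][90:290,190:430],None,fx=3,fy=3))
print(observe()['qpos'].round(3))
E
```

```text
[-0.142  0.712  2.319  3.168  1.022  1.564]
```

View pics/s3c.png

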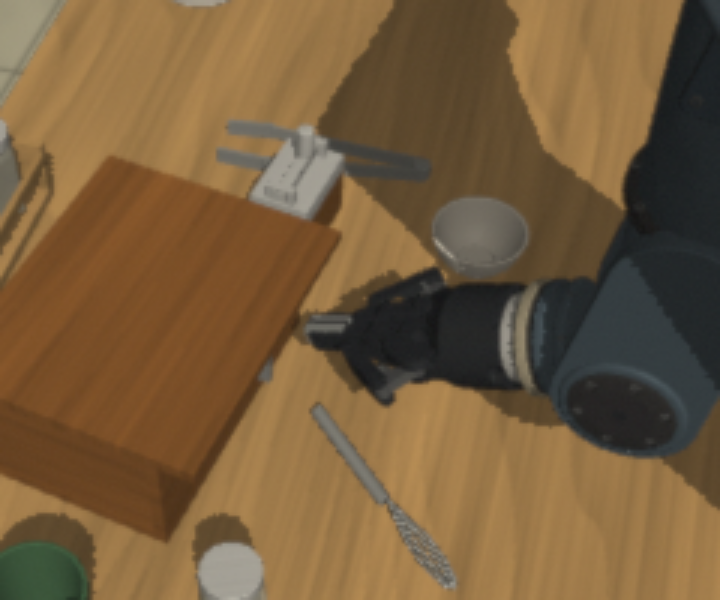

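The bolt is drawn clear of the lid, and the fingertips are in front of the lip (crop (320,328)) with the tab to their left at (265,370). I'll insert and raise.

Request:
carry_out(targets="0.64 -0.11 0 0 0 0;0.64 -0.11 0 0 0 0;0.64 -0.11 0 0 0 0;0.64 -0.11 0 0 0 0;0 0 0 0 0 0;0 0 0.3 0 0 0;0 0 0.3 0 0 0;0 0 0 0 0 0")

```text
time: 10.67
tool_pos: [0.5911, -0.0442, 0.0812]
tool_rot: [0.534, 0.069, 0.841, -0.046]
force: [0.9, 0.3, 0.1]
finger_gap: -0.0001
finger_force: 0.0
```

Request:
carry_out(targets="0 0 0.3 0 0 0;0 0 0.3 0 0 0;0 0 0 0 0 0")

```text
time: 10.92
tool_pos: [0.5913, -0.0442, 0.0874]
tool_rot: [0.534, 0.069, 0.841, -0.046]
force: [-0.1, -0.7, 0.4]
finger_gap: 0.0001
finger_force: 0.0
```

Request:
carry_out(targets="0 0 0.2 0 0 0;0 0 0.2 0 0 0;0 0 0 0 0 0")

```text
time: 11.17
tool_pos: [0.591, -0.0442, 0.0906]
tool_rot: [0.533, 0.069, 0.842, -0.045]
force: [0.5, 0.1, -2.9]
finger_gap: 0.0
finger_force: 1.2
```

Request:
carry_out(targets="0 0 0.2 0 0 0;0 0 0.2 0 0 0;0 0 0 0 0 0")

```text
time: 11.42
tool_pos: [0.5911, -0.0442, 0.0948]
tool_rot: [0.534, 0.069, 0.842, -0.045]
force: [0.0, -0.2, -3.0]
finger_gap: -0.0002
finger_force: 1.6
```

Request:
carry_out(targets="0 0 0.2 0 0 0;0 0 0.2 0 0 0;0 0 0.1 0 0 0;0 0 0 0 0 0")

```text
time: 11.75
tool_pos: [0.5913, -0.0442, 0.1]
tool_rot: [0.534, 0.069, 0.841, -0.046]
force: [0.3, -1.0, -2.8]
finger_gap: -0.0001
finger_force: 1.3
```

Request:
carry_out(targets="0 0 0.15 0 0 0;0 0 0.15 0 0 0;0 0 0 0 0 0")

```text
time: 12.0
tool_pos: [0.5911, -0.0442, 0.1027]
tool_rot: [0.534, 0.069, 0.842, -0.045]
force: [0.7, -0.4, -5.0]
finger_gap: -0.0002
finger_force: 2.0
```

Request:
carry_out(targets="0 0 0.1 0 0 0;0 0 0.05 0 0 0;0 0 0 0 0 0")

```text
time: 12.25
tool_pos: [0.5907, -0.0441, 0.1034]
tool_rot: [0.533, 0.069, 0.842, -0.045]
force: [2.1, 0.6, -13.2]
finger_gap: 0.0002
finger_force: 5.0
```

The lid is hard on the catch, with the tip 13 to 14 mm up. I'll lower 1 cm and slide left to feel for the tab.

Request:
carry_out(targets="0 0 -0.5 0 0 0;0 0 -0.5 0 0 0;0 0 0 0 0 0;0.08 0.49 0 0 0 0;0.08 0.49 0 0 0 0;0 0 0 0 0 0")

```text
time: 12.75
tool_pos: [0.5931, -0.0335, 0.0945]
tool_rot: [0.534, 0.068, 0.841, -0.045]
force: [0.2, 0.5, -0.1]
finger_gap: -0.0001
finger_force: 0.0
```

Request:
carry_out(targets="0.07 0.4 0 0 0 0;0.07 0.4 0 0 0 0;0 0 0 0 0 0")

```text
time: 13.0
tool_pos: [0.5944, -0.0256, 0.0944]
tool_rot: [0.534, 0.069, 0.841, -0.045]
force: [0.4, 0.1, 0.6]
finger_gap: 0.0002
finger_force: 0.0
```

Request:
carry_out(targets="0.07 0.4 0 0 0 0;0.07 0.4 0 0 0 0;0 0 0 0 0 0")

```text
time: 13.25
tool_pos: [0.5957, -0.0177, 0.0942]
tool_rot: [0.534, 0.069, 0.842, -0.045]
force: [-0.1, -0.7, -0.3]
finger_gap: 0.0002
finger_force: 0.0
```

Request:
carry_out(targets="0.07 0.4 0 0 0 0;0.07 0.4 0 0 0 0;0 0 0 0 0 0")

```text
time: 13.5
tool_pos: [0.5971, -0.0097, 0.0942]
tool_rot: [0.534, 0.069, 0.842, -0.045]
force: [0.2, 0.2, 0.3]
finger_gap: 0.0005
finger_force: 0.0
```

Request:
carry_out(targets="0.05 0.3 0 0 0 0;0.03 0.2 0 0 0 0;0 0 0 0 0 0")

```text
time: 13.75
tool_pos: [0.5978, -0.0053, 0.0942]
tool_rot: [0.534, 0.069, 0.842, -0.046]
force: [-0.7, -3.7, 0.4]
finger_gap: -0.0002
finger_force: 1.4
```

Contact with the tab is felt at y of about -7 mm (-3.7 N). I'll push it left.

Request:
carry_out(targets="0.05 0.3 0 0 0 0;0.05 0.3 0 0 0 0;0.05 0.3 0 0 0 0;0 0 0 0 0 0;0 0 0 0 0 0")

```text
time: 14.17
tool_pos: [0.5994, 0.0037, 0.0942]
tool_rot: [0.534, 0.069, 0.841, -0.046]
force: [1.8, -5.1, 0.2]
finger_gap: -0.0003
finger_force: 2.0
```

Request:
carry_out(targets="0.05 0.3 0 0 0 0;0.02 0.1 0 0 0 0;0 0 0 0 0 0;0 0 0 0 0 0")

```text
time: 14.5
tool_pos: [0.6, 0.0074, 0.0942]
tool_rot: [0.534, 0.069, 0.842, -0.046]
force: [0.4, -5.5, -0.4]
finger_gap: -0.0001
finger_force: 2.4
```

Request:
carry_out(targets="0.02 0.1 0.4 0 0 0;0 0 0.3 0 0 0;0 0 0.2 0 0 0;0 0 0.1 0 0 0;0 0 0 0 0 0")

```text
time: 14.92
tool_pos: [0.5997, 0.0086, 0.1037]
tool_rot: [0.533, 0.069, 0.842, -0.046]
force: [-2.3, -4.3, -4.3]
finger_gap: -0.0003
finger_force: 3.6
```

Request:
carry_out(targets="0 0 0.2 0 0 0;0 0 0.1 0 0 0;0 0 0 0 0 0")

```text
time: 15.17
tool_pos: [0.6, 0.0086, 0.107]
tool_rot: [0.533, 0.069, 0.842, -0.046]
force: [-1.2, -4.1, -5.7]
finger_gap: 0.0001
finger_force: 3.6
```

The lid is past the previous hard stop at low force. I'll keep lifting.

Request:
carry_out(targets="0 0 0.3 0 0 0;0 0 0.3 0 0 0;0 0 0 0 0 0")

```text
time: 15.42
tool_pos: [0.6007, 0.0088, 0.1143]
tool_rot: [0.535, 0.069, 0.841, -0.045]
force: [-0.6, -2.2, 2.7]
finger_gap: 0.0002
finger_force: 1.5
```

Request:
carry_out(targets="0.03 0 0.4 0 0 0;0.03 0 0.4 0 0 0;0.03 0 0.4 0 0 0;0 0 0 0 0 0")

```text
time: 15.75
tool_pos: [0.6015, 0.0088, 0.1264]
tool_rot: [0.535, 0.069, 0.841, -0.045]
force: [0.3, -0.3, -0.7]
finger_gap: 0.0
finger_force: 0.5
```

Request:
carry_out(targets="0.03 0 0.3 0 0 0;0.03 0 0.3 0 0 0;0 0 0 0 0 0")

```text
time: 16.0
tool_pos: [0.6018, 0.0087, 0.1318]
tool_rot: [0.534, 0.069, 0.841, -0.045]
force: [-0.0, 0.5, -2.6]
finger_gap: -0.0001
finger_force: 1.0
```

```bash
python3 - <<'E'
from h import *
d=shot('side','s4.png');cv2.imwrite('pics/s4c.png',cv2.resize(d['pixels'][110:270,170:370],None,fx=4,fy=3.7))
P=pts(d);c=np.array([.695,-.0055]);e=np.array([.167,.986]);f=np.array([.986,-.167])
X=(P[...,:2]-c)@f;Y=(P[...,:2]-c)@e
m=(abs(Y)<.11)&(X>-.13)&(X<.08)&(P[...,2]>.112)&(P[...,2]<.3)
a=np.polyfit(X[m],P[...,2][m],1);print(a,np.arctan(-a[0]),np.abs(np.polyval(a,X[m])-P[...,2][m]).mean(),X[m].min())
E
```

```text
[-0.19883655  0.13863351] 0.19627660803813993 0.0013714977613093432 -0.12965077239579853
```

View pics/s4c.png

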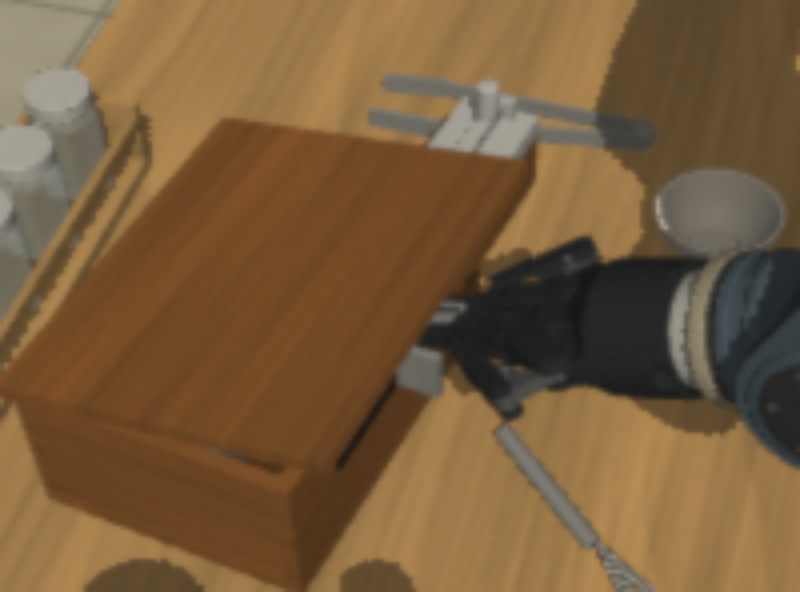

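The lid stands at 0.196 rad, past the catch, with the finger still under the lip at crop (440,320). I'll follow the lip's arc upward.

Request:
carry_out(targets="0.09 -0.02 0.4 0 0 0;0.09 -0.02 0.4 0 0 0;0.1 -0.02 0.4 0 0 0;0.1 -0.02 0.4 0 0 0;0.12 -0.02 0.4 0 0 0;0.12 -0.02 0.4 0 0 0;0.14 -0.02 0.4 0 0 0;0.14 -0.02 0.4 0 0 0;0.16 -0.03 0.4 0 0 0;0.16 -0.03 0.4 0 0 0;0.18 -0.03 0.4 0 0 0;0.18 -0.03 0.4 0 0 0")

```text
time: 17.05
tool_pos: [0.6176, 0.0057, 0.1794]
tool_rot: [0.534, 0.069, 0.842, -0.045]
force: [1.4, 0.4, -5.5]
finger_gap: -0.0
finger_force: 2.2
```

Request:
carry_out(targets="0.21 -0.04 0.42 0 0 0;0.21 -0.04 0.42 0 0 0;0.23 -0.04 0.42 0 0 0;0.23 -0.04 0.42 0 0 0;0.25 -0.04 0.42 0 0 0;0.25 -0.04 0.42 0 0 0")

```text
time: 17.55
tool_pos: [0.6315, 0.0033, 0.2047]
tool_rot: [0.534, 0.069, 0.842, -0.046]
force: [0.1, 0.6, -4.9]
finger_gap: 0.0
finger_force: 2.1
```

Request:
carry_out(targets="0.27 -0.05 0.42 0 0 0;0.28 -0.05 0.42 0 0 0;0.3 -0.05 0.42 0 0 0;0.3 -0.05 0.42 0 0 0;0.32 -0.06 0.42 0 0 0;0.32 -0.06 0.42 0 0 0;0.34 -0.06 0.42 0 0 0;0 0 0 0 0 0")

```text
time: 18.22
tool_pos: [0.6535, -0.0006, 0.2352]
tool_rot: [0.535, 0.069, 0.841, -0.046]
force: [-0.3, 0.2, -1.2]
finger_gap: 0.0
finger_force: 0.3
```

```bash
cat > ang.py <<'E'
from h import *
for n in ('side','top'):
    d=shot(n,n+'_z.png');P=pts(d);c=np.array([.695,-.0055]);e=np.array([.167,.986]);f=np.array([.986,-.167])
    X=(P[...,:2]-c)@f;Y=(P[...,:2]-c)@e
    im=d['pixels'].astype(int)
    m=(abs(Y)<.11)&(X>-.13)&(X<.08)&(P[...,2]>.125)&(P[...,2]<.4)&(im[...,2]-im[...,0]>40)
    a=np.polyfit(X[m],P[...,2][m],1);print(n,m.sum(),a,np.degrees(np.arctan(-a[0])),np.abs(np.polyval(a,X[m])-P[...,2][m]).mean())
E
python3 ang.py
```

```text
side 2011 [-1.02558294  0.21667887] 45.723602238759106 0.002636850045474734
top 4527 [-1.03905783  0.21469937] 46.09735745408146 0.00217608826555828
```

The lid stands at about 46°. I'll withdraw down and out.

Request:
carry_out(targets="-0.2 0.03 -0.5 0 0 0;-0.4 0.07 -0.7 0 0 0;-1.5 0.25 -0.5 0 0 0;-2 0.3 0 0 0 0;-2 0.3 0 0 0 0;-2 0.3 0 0 0 0;-2 0.3 0 0 0 0;-2 0.3 0 0 0 0;-2 0.3 0 0 0 0;0 0 0 0 0 0;0 0 0 0 0 0;0 0 0 0 0 0")

```text
time: 19.32
tool_pos: [0.5121, 0.0211, 0.2169]
tool_rot: [0.534, 0.069, 0.841, -0.045]
force: [0.3, 0.3, 0.2]
finger_gap: 0.0002
finger_force: 0.0
```

```bash
python3 ang.py
```

```text
side 2011 [-1.0293493   0.21670951] 45.82857772180256 0.002553329350992978
top 4511 [-1.05305976  0.21498728] 46.48043604489826 0.0017094453218247157
```

View pics/side_z.png

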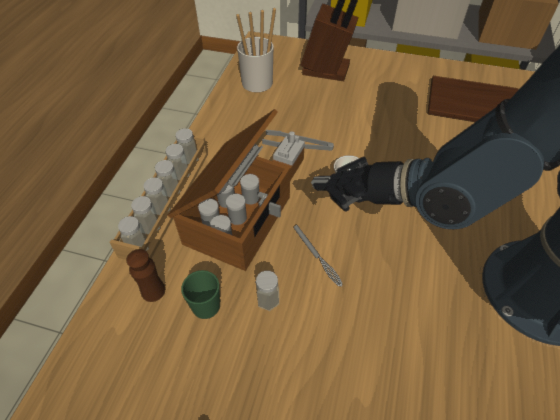

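The lid stands open by itself (edge at about (225,165)). The arm is clear of everything and nothing else has moved.

```bash
python3 -c "
from h import *
print(order.job_done())"
```

```text
the job is handed in; nothing more can be done
None
```

I drew the bolt to its stop, raised the lid onto the catch, pushed the tab left, lifted the lid to about 46° where it stands by itself, and handed the job in at 19 s; lid and catch readings peaked at about 13 N, the bolt push reached about 51 N at the wrist, and no bystander looks moved.

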